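Sort the swapped clock parts back into their own trays

ROBOT

A 6-joint arm with a two-finger parallel gripper is mounted at the origin on the work surface. World frame = base frame: x ahead of the robot, y to its left, z up, the work surface at z = 0. Lengths are in m, angles in rad, forces in N, time in s.
With the tool pointing down it reaches from about 0.2 to 0.875 m from the base axis. Payload 3.4 kg.
Tool frame: the origin (TCP) lies at the very end of the fingers, on their centre line; the grasp point (between the pads) lies 19 mm behind it; y points along the fingers, x is the direction in which the jaws open and shut, and the axes are right-handed (so a half turn about y gives the same grasp; the last joint's range is limited). The gripper opens to 94 mm and grips with 3 to 60 N. Pads are 16 mm wide; open, the fingers measure 119 mm over their backs; the gripper's body (75 mm by 177 mm) begins 78 mm behind the grasp point.
Start: joints at [1.225, 0.276, 1.505, -0, 1.361, -0.121], TCP at [0.128, 0.561, 0.205] pointing down, gripper open.
Joint ranges: [-2.89, 2.89], [-0.75, 2.08], [0.22, 2.7], [-1.18, 4.32], [0.11, 2.71], [-2.7, 2.7]. Speed limits (rad/s): [2.57, 2.57, 3.14, 3.14, 3.14, 3.14].

INTERFACE

Orientations are given as a unit quaternion [x, y, z, w].
In Python, from workcell import r gives the robot as it stands.
- The arm moves only by the tool send_rows, never from a script. Its argument "moves" is a list of rows, each an object of numbers: "fingers": the opening in per cent of the stroke, from 0 (shut) to 100 (fully open); "x", "y", "z": the shift along the tool's x, y, z in mm; "spin": the turn about the tool's y in degrees. A call has 1 to 8 rows; each row is the pose to reach, as a shift and turn from the pose measured when the call began, along the tool's axes at that moment; what a row does not reach only later rows make up. A row lasts 1/8 s, in which the tool goes at most 62.5 mm and 10.7 degrees, less where a joint would pass 70% of its speed; a pose out of reach is approached as far as the arm can. A call with a gripper value outside its range is refused whole. The fingers move at their own pace and stop on an object; "force" is the grip in N (left out, the last holds). Time passes only in rows, so rows that repeat a pose let the fingers close. It gives the time, the measured TCP pose, the force and the opening at its end, in the units of the state.
- r.observe(): the state, without advancing time (a new reading comes with each control period).
- r.get_image(name): name is "side" or "top"; returns a dict with "frame" (400x640x3 uint8, red, green, blue), "z_map" (400x640 float32, m along the optical axis (not along the pixel's ray), 0 where there is no reading), "fx", "fy", "cx", "cy" (pixels), "rvec" (rotation vector, rad) and "tvec" (3), from world to camera coordinates, as OpenCV has them. Camera axes: x right, y down, z forward; pixel columns grow to the right and rows downward; lengths in m; the calibration is good to about 2 mm. A picture is of the moment at which its call begins.
- r.close_job(): hands the job in, once; it reports no verdict.
The state is a dict: "t": time; "q": joint angles; "joint_vel": joint speeds; "tau": joint torques, N m; "eef_pos": TCP position; "tcp_rot": TCP orientation; "force": force on the tool from outside, world axes, zero at the start; "wrist_torque": the same for the moment, N m; "grip_width": opening from 0.0 (shut) to 1.0 (fully open).
Only numpy, scipy, OpenCV 4.12 (cv2) and the standard library are available. Lean on these libraries where they do the work, as an engineer would, in place of code of your own. Each camera call takes 0.05 s, during which the arm holds its last target. There are 200 camera calls.

TASK

The three brass clock parts have been left in each other's wooden trays: swap them so that the round barrel stands in the middle of the round dish, the square movement in the middle of the square tray, and the long bridge in the middle of the oblong tray, lying lengthwise. The dark-topped round block is free for setting a part down on the way. Keep every part upright the whole time, never set one on the bare bench, and leave the loupe and the oil bottle standing where they are.

Things in the scene. Friction and masses are not known exactly. Their poses are not given: they have to be found in the camera images.
- barrel: Loose brass spring barrel, upright: a toothed wheel of 57 mm diameter and 6 mm height at the bottom, above it a plain drum of 40 mm diameter up to 36 mm height, and a thin steel arbor (7 mm) in the middle up to 46 mm. About 0.25 kg. Origin: centre of its underside; z up. At the start it stands in a tray that is not its own. It belongs in the round dish.
- movement: Loose square clock movement: two square brass plates, 44 x 44 mm and 4 mm thick, one above the other, joined by four pillars with wheels between; 36 mm high in all (screw heads 1 mm more). About 0.2 kg. Origin: centre of its underside; x and y along its sides, z up. At the start it stands in a tray that is not its own. It belongs in the square tray.
- bridge: Loose long brass bridge: a bar 72 mm long (x) and 18 mm wide (y) with rounded ends, its top 24 mm above its underside; the bar is 12 mm thick and stands on a round foot of 18 mm at each end, open below the middle. About 0.12 kg. Origin: centre of its underside, midway between the feet; x along its length, z up. At the start it stands in a tray that is not its own. It belongs in the oblong tray.
- round_dish: Round wooden dish, 112 mm outside and 100 mm inside diameter, fixed to the bench. Floor 12 mm above the bench, rim 6 mm wide and 6 mm above that floor (18 mm above the bench). Origin: centre of its underside, at bench height; z up.
- square_tray: Square wooden tray, 112 x 112 mm outside and 100 x 100 mm inside, fixed to the bench. Floor 12 mm above the bench, rim 6 mm wide and 6 mm above that floor (18 mm above the bench). Origin: centre of its underside, at bench height; z up. x and y along its sides.
- oblong_tray: Oblong wooden tray, 142 mm long (x) and 92 mm wide (y) outside, 130 x 80 mm inside, fixed to the bench. Floor 12 mm above the bench, rim 6 mm wide and 6 mm above that floor (18 mm above the bench). Origin: centre of its underside, at bench height; z up. x along its length.
- block: Low round wooden engraver's block of 104 mm diameter with a flat dark pad of 94 mm diameter on top and no rim, fixed to the bench, empty at the start. Its top is 12 mm above the bench. Origin: centre of its underside, at bench height.
- loupe: Black eye loupe standing on the bench as a bystander, 38 mm wide at its foot, 30 mm high, loose. Origin: centre of its underside.
- oil_bottle: Small amber oil bottle with a black cap standing on the bench as a bystander, 28 mm diameter, 55 mm high, loose. Origin: centre of its underside.
Things that resemble listed ones, but are neither listed nor needed, are in the scene too. Leave any white look-alike of the oblong_tray alone.

How it is judged:
By the outcome, as a careful person would: the job done as asked, in the order asked, and still so for the second after the job is handed in, with the robot touching nothing.
It also fails if it takes over 109 s, if anything falls off the work surface, if the arm or the gripper's body presses on something with over 40 N, if the wrist force passes 120 N, or if a joint passes its speed limit or range.

## Working session

There is one attempt and no reset: what is moved stays moved. The work goes in short steps, Python scripts to look and compute and a tool call to move; the robot and the scene stay as the last step left them, time stands still between calls to the robot, and variables do not carry over. Pictures are saved under pics/ and viewed, about 12 in all and at most 16, crops included, and the job is handed in when it is done.

Besides the shell and the picture viewer there is one more tool, called after ">>>" by a JSON object that holds its "op" and its "data", one argument or row to a line. send_rows: Moves the arm, as the interface text tells. Its arguments: {"type":"object","properties":{"moves":{"type":"array","items":{"type":"object","properties":{"fingers":{"type":"number"},"x":{"type":"number"},"y":{"type":"number"},"z":{"type":"number"},"spin":{"type":"number"}}}},"force":{"type":"number"}},"required":["moves"]}

```bash
ls; mkdir -p pics; cat > h.py <<'E'
from workcell import r
import numpy as np, cv2
def shot(n):
    im=r.get_image(n); R=cv2.Rodrigues(np.array(im["rvec"],float))[0]; t=np.array(im["tvec"],float).ravel()
    im["R"],im["t"]=R,t; im["C"]=-R.T@t
    return im
def ray(im,u,v,z):
    d=im["R"].T@np.array([(u-im["cx"])/im["fx"],(v-im["cy"])/im["fy"],1.]); C=im["C"]
    return C+d*(z-C[2])/d[2]
def cloud(im):
    Z=im["z_map"]; v,u=np.indices(Z.shape)
    P=np.stack([(u-im["cx"])/im["fx"]*Z,(v-im["cy"])/im["fy"]*Z,Z],-1)
    return (P-im["t"])@im["R"]
def save(im,p,crop=None,s=1):
    f=im["frame"][:,:,::-1]
    if crop: a,b,c,d=crop; f=f[b:d,a:c]
    cv2.imwrite("pics/"+p,cv2.resize(f,None,fx=s,fy=s,interpolation=cv2.INTER_CUBIC))
E
python3 - <<'E'
from h import *
for n in("top","side"):
    im=shot(n); save(im,n+"0.png",s=1.25); print(n,im["C"],im["fx"],im["R"])
print(r.observe())
E
```

```text
pics
top [ 0.38971116 -0.03749421  1.14625013] 470.7604302616256 [[-0.01953742 -0.9997094  -0.01412089]
 [-0.99851712  0.02022801 -0.05054104]
 [ 0.05081199  0.01311251 -0.99862215]]
side [ 0.39651735 -0.78236116  0.64576332] 440.9346380237302 [[ 0.99506268 -0.09896465 -0.00750124]
 [-0.06738124 -0.61813754 -0.78317671]
 [ 0.07287001  0.77981535 -0.62175395]]
{'t': 0.1, 'q': array([ 1.22499041e+00,  2.76516647e-01,  1.50594689e+00,  2.80569699e-05,
        1.36068192e+00, -1.20996335e-01]), 'joint_vel': array([ 0.00052803, -0.00032392, -0.00304676, -0.0008095 ,  0.00146192,
       -0.00080892]), 'tau': array([ 1.36085873e-03, -4.05454373e+01, -2.37780422e+01,  7.03988294e-02,
        2.98732147e-02, -5.64244988e-05]), 'eef_pos': array([0.12801049, 0.56008412, 0.20472361]), 'tcp_rot': array([ 0.55320949,  0.44028619, -0.44123129, -0.55265023]), 'force': array([ 0.43820237,  0.14260474, -0.98831541]), 'wrist_torque': array([-0.00010449,  0.03517859, -0.03922607]), 'grip_width': 1.0000352004208166}
```

View pics/top0.png

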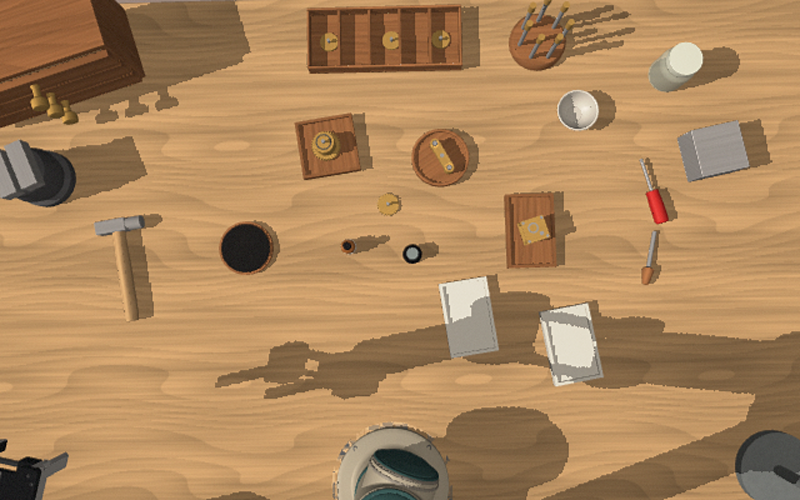

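View pics/side0.png

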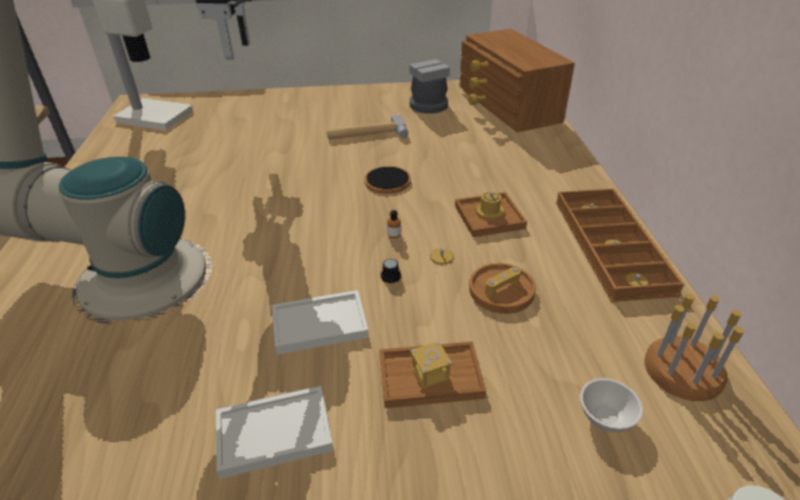

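Top view (displayed pixels): the barrel (326,146) is in the square tray, the bridge (441,156) in the round dish, and the movement (533,230) in the oblong tray. The block is at (246,248), the loupe at (412,253) and the bottle at (348,245).

Possible look-alikes:
- a loose wheel on the bench (389,204)
- parts in the compartment box (330,41), (391,41), (441,40)
- white trays (468,317), (571,343)
- hammer and tools

The three trays I want are the brown ones that hold a brass part.

Order: bridge→block, barrel→dish, movement→square tray, bridge→oblong tray.

```bash
cat > meas.py <<'E'
from h import *
im=shot("top"); P=cloud(im); f=im["frame"].astype(int)
hsv=cv2.cvtColor(im["frame"],cv2.COLOR_RGB2HSV)
print("bench z", np.median(P[180:200,380:400,2]))
def box(cx,cy,h): 
    m=np.zeros(hsv.shape[:2],bool); m[int(cy/1.25)-h:int(cy/1.25)+h,int(cx/1.25)-h:int(cx/1.25)+h]=1; return m
def rect(mask,z):
    c=max(cv2.findContours(mask.astype(np.uint8),cv2.RETR_EXTERNAL,cv2.CHAIN_APPROX_NONE)[0],key=cv2.contourArea)
    w=np.array([ray(im,u,v,z)[:2] for u,v in c[:,0]],np.float32)*1000
    return w
for n,cx,cy in(("square",328,147),("round",441,157),("oblong",533,230),("block",246,248)):
    z=P[...,2]; b=box(cx,cy,40)
    m=b&(z>0.0075)&(z<0.15)   # raised
    m=cv2.morphologyEx(m.astype(np.uint8),cv2.MORPH_OPEN,np.ones((3,3)))
    w=rect(m,0.018 if n!="block" else .012); 
    print(n,"minrect",cv2.minAreaRect(w),"circ",cv2.minEnclosingCircle(w), "ell",cv2.fitEllipse(w))
for n,cx,cy,lo,hi in(("barrel",326,146,.040,.052),("movement",533,230,.040,.055),("bridge",441,156,.029,.042)):
    b=box(cx,cy,26); z=P[...,2]; m=b&(z>lo)&(z<hi); w=(P[m][:,:2]*1000).astype(np.float32)
    print(n,m.sum(),np.median(P[m][:,2]),w.mean(0),cv2.minAreaRect(w),cv2.minEnclosingCircle(w))
for n,cx,cy in(("bottle",348,245),("loupe",412,253)):
    b=box(cx,cy,14); m=b&(P[...,2]>.015); print(n,m.sum(),P[m].mean(0),P[m][:,2].max())
save(im,"crop1.png",(225,75,470,225),3)
E
python3 meas.py
```

```text
bench z 0.000588524782560927
square minrect ((649.5120849609375, 116.64959716796875), (114.57344818115234, 112.8213882446289), 8.267306327819824) circ ((648.7267456054688, 117.04920959472656), 77.62358856201172) ell ((649.4888916015625, 117.02289581298828), (129.40431213378906, 131.97032165527344), 92.64571380615234)
round minrect ((622.739501953125, -100.77590942382812), (108.70721435546875, 109.77035522460938), 88.6728515625) circ ((622.4976196289062, -101.26781463623047), 56.27781295776367) ell ((622.5279541015625, -101.26042938232422), (109.12146759033203, 110.7368392944336), 80.05192565917969)
oblong minrect ((477.6226806640625, -270.9400634765625), (142.14340209960938, 93.73127746582031), 0.6048439741134644) circ ((477.4730224609375, -271.222412109375), 84.31513977050781) ell ((477.8399963378906, -270.7442932128906), (104.72198486328125, 171.56736755371094), 90.60260772705078)
block minrect ((456.4417724609375, 277.9683532714844), (99.86093139648438, 94.61260986328125), 88.8709945678711) circ ((455.5470275878906, 278.7708435058594), 51.74489974975586) ell ((455.9710693359375, 2
[... 163 characters left out ...]
63305664), (37.39616012573242, 39.556907653808594), 88.00956726074219) ((650.7776489257812, 119.9947280883789), 20.370098114013672)
movement 360 0.048543572594731674 [ 477.05026 -273.1278 ] ((477.247802734375, -273.45654296875), (43.4857177734375, 44.95832061767578), 17.22725486755371) ((477.1441345214844, -273.08050537109375), 29.967700958251953)
bridge 224 0.03700310248204797 [ 622.46075 -103.2251 ] ((622.7285766601562, -103.42084503173828), (70.55915069580078, 18.170969009399414), 29.343896865844727) ((622.78271484375, -103.51728820800781), 35.31205368041992)
bottle 121 [0.4515945  0.07489155 0.05819183] 1.1462501321220953
loupe 127 [ 0.43612322 -0.04315278  0.04764762] 1.1462501321220953
```

View pics/crop1.png

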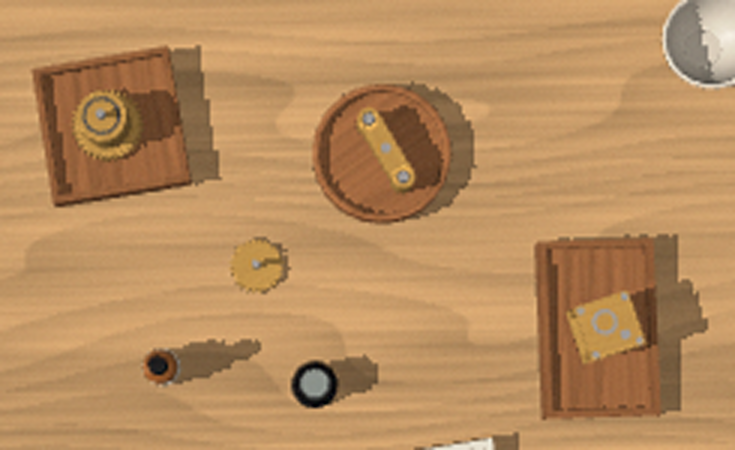

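Choice confirmed: the crop shows the bridge in the round dish at (386,150), the barrel in the square tray at (103,118), and the movement in the oblong tray at (606,325). The loose wheel (258,264) and the white tray are decoys.

```bash
cat > go.py <<'E'
import sys
from h import *
from scipy.spatial.transform import Rotation as Ro
def go(x,y,z,a=None):
    o=r.observe(); R=Ro.from_quat(o["tcp_rot"]).as_matrix(); p=np.array(o["eef_pos"])*1000
    cur=np.degrees(np.arctan2(R[1,0],R[0,0]))
    s=R.T@(np.array([x,y,z])-p)
    print("t",round(o["t"],2),"pos",p.round(1),"jaw",round(cur,1),"ydir",R[:,1].round(4),"w",round(o["grip_width"]*94,1),"q6 deg",np.degrees(o["q"][5]).round(1),"F",o["force"].round(1))
    print(" shift xyz",s.round(1), "" if a is None else "spin %.1f"%(((-(a-cur))+90)%180-90))
if __name__=="__main__":
    v=[float(k) for k in sys.argv[1:]]; go(*v)
E
python3 go.py 622.7 -103.4 90 119.3
```

```text
t 0.15 pos [128.1 560.1 204.8] jaw 77.1 ydir [-4.0e-04 -1.3e-03 -1.0e+00] w 93.8 q6 deg -6.9 F [-0.  -0.4 -0.1]
 shift xyz [-536.4  115.5 -630.2] spin -42.2
```

>>> {"op": "send_rows", "data": {
  "moves": [
    {"x":-536,"y":0,"z":-630,"spin":138,"fingers":45},
    {"x":-536,"y":0,"z":-630,"spin":138,"fingers":45},
    {"x":-536,"y":0,"z":-630,"spin":138,"fingers":45},
    {"x":-536,"y":0,"z":-630,"spin":138,"fingers":45},
    {"x":-536,"y":0,"z":-630,"spin":138,"fingers":45},
    {"x":-536,"y":0,"z":-630,"spin":138,"fingers":45},
    {"x":-536,"y":0,"z":-630,"spin":138,"fingers":45},
    {"x":-536,"y":0,"z":-630,"spin":138,"fingers":45}
  ],
  "force": 15
}}

```text
t: 1.15
eef_pos: [0.4279, 0.1579, 0.2055]
tcp_rot: [0.705, -0.056, 0.057, -0.705]
force: [-0.1, 0.7, 0.6]
grip_width: 0.448
```

```bash
python3 go.py 622.7 -103.4 90 119.3
```

```text
t 1.15 pos [427.9 157.9 205.5] jaw -9.2 ydir [ 5.e-04 -5.e-04 -1.e+00] w 42.1 q6 deg 20.7 F [-0.1  0.7  0.6]
 shift xyz [ 234.   115.7 -226.8] spin 51.5
```

>>> {"op": "send_rows", "data": {
  "moves": [
    {"x":234,"y":0,"z":-227,"spin":51.5},
    {"x":234,"y":0,"z":-227,"spin":51.5},
    {"x":234,"y":0,"z":-227,"spin":51.5},
    {"x":234,"y":0,"z":-227,"spin":51.5},
    {"x":234,"y":0,"z":-227,"spin":51.5},
    {"x":234,"y":30,"z":-227,"spin":51.5},
    {"x":234,"y":80,"z":-227,"spin":51.5},
    {"x":234,"y":115,"z":-227,"spin":51.5}
  ]
}}

```text
invalid input at $.moves[0]: expected keys fingers, x, y, z, spin
```

```bash
python3 go.py 622.7 -103.4 14.5 119.3; python3 - <<'E'
from h import *
im=shot("side"); save(im,"s1.png",(330,170,530,330),3)
E
```

```text
t 1.15 pos [427.9 157.9 205.5] jaw -9.2 ydir [ 5.e-04 -5.e-04 -1.e+00] w 42.1 q6 deg 20.7 F [-0.1  0.7  0.6]
 shift xyz [ 234.   191.2 -226.8] spin 51.5
```

View pics/s1.png

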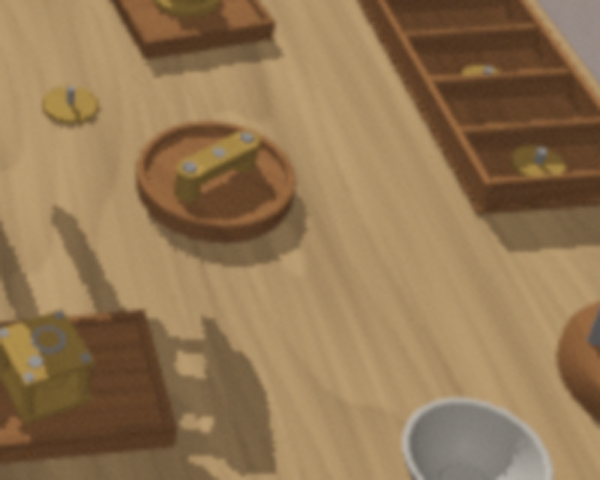

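The call was refused because every row needs all the keys, so the arm hasn't moved. The crop shows the bridge still in the dish at (218,165).

>>> {"op": "send_rows", "data": {
  "moves": [
    {"x":234,"y":0,"z":-227,"spin":51.5,"fingers":45},
    {"x":234,"y":0,"z":-227,"spin":51.5,"fingers":45},
    {"x":234,"y":0,"z":-227,"spin":51.5,"fingers":45},
    {"x":234,"y":0,"z":-227,"spin":51.5,"fingers":45},
    {"x":234,"y":0,"z":-227,"spin":51.5,"fingers":45},
    {"x":234,"y":30,"z":-227,"spin":51.5,"fingers":45},
    {"x":234,"y":80,"z":-227,"spin":51.5,"fingers":45},
    {"x":234,"y":115,"z":-227,"spin":51.5,"fingers":45}
  ]
}}

```text
t: 2.2
eef_pos: [0.6252, -0.1128, 0.0907]
tcp_rot: [0.61, -0.358, 0.362, -0.607]
force: [0.6, -0.1, 0.8]
grip_width: 0.45
```

```bash
python3 go.py 622.7 -103.4 14.5 119.3; python3 - <<'E'
from h import *
im=shot("side"); save(im,"s2.png",(330,120,530,280),3)
E
```

```text
t 2.2 pos [ 625.2 -112.8   90.7] jaw -61.2 ydir [ 0.0024 -0.0066 -1.    ] w 42.3 q6 deg 45.1 F [ 0.6 -0.1  0.8]
 shift xyz [-10.   76.2   2.4] spin -0.5
```

View pics/s2.png

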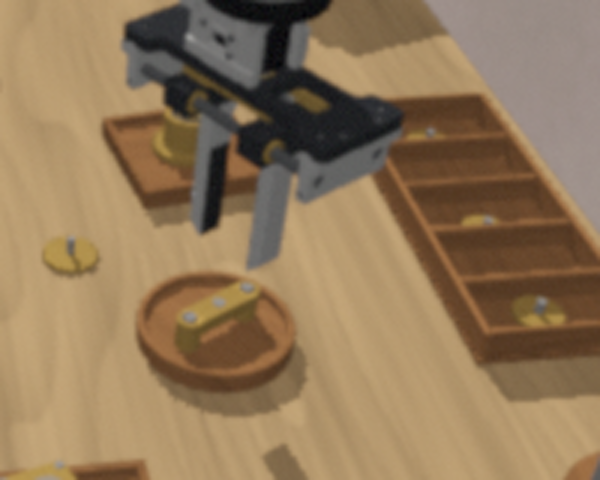

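The open jaws, with finger tips at (205,225) and (262,262), straddle the bridge (218,310) with about a 10 mm overshoot. I'll settle and correct that before going down.

>>> {"op": "send_rows", "data": {
  "moves": [
    {"x":-10,"y":10,"z":2.4,"spin":-0.5,"fingers":45},
    {"x":-10,"y":25,"z":2.4,"spin":-0.5,"fingers":45},
    {"x":-10,"y":40,"z":2.4,"spin":-0.5,"fingers":45},
    {"x":-10,"y":45,"z":2.4,"spin":-0.5,"fingers":45}
  ]
}}

```text
t: 2.75
eef_pos: [0.619, -0.1019, 0.0406]
tcp_rot: [0.613, -0.358, 0.356, -0.608]
force: [-0.6, 0.3, 0.5]
grip_width: 0.451
```

```bash
python3 go.py 622.7 -103.4 14.5 119.3
```

```text
t 2.75 pos [ 619.  -101.9   40.6] jaw -60.7 ydir [-0.0061 -0.0043 -1.    ] w 42.4 q6 deg 45.4 F [-0.6  0.3  0.5]
 shift xyz [ 3.1 26.1  2.7] spin -0.0
```

>>> {"op": "send_rows", "data": {
  "moves": [
    {"x":3,"y":10,"z":2.7,"spin":0,"fingers":45},
    {"x":3,"y":20,"z":2.7,"spin":0,"fingers":45},
    {"x":3,"y":26,"z":2.7,"spin":0,"fingers":45},
    {"x":3,"y":26,"z":2.7,"spin":0,"fingers":45},
    {"x":3,"y":26,"z":2.7,"spin":0,"fingers":10},
    {"x":3,"y":26,"z":2.7,"spin":0,"fingers":10},
    {"x":3,"y":26,"z":2.7,"spin":0,"fingers":10},
    {"x":3,"y":26,"z":2.7,"spin":0,"fingers":10}
  ]
}}

```text
t: 3.75
eef_pos: [0.6231, -0.1036, 0.015]
tcp_rot: [0.613, -0.358, 0.357, -0.608]
force: [1.2, -0.9, 1.0]
grip_width: 0.193
```

```bash
python3 go.py 455.8 278.5 110
```

```text
t 3.75 pos [ 623.1 -103.6   15. ] jaw -60.7 ydir [-0.005  -0.0049 -1.    ] w 18.2 q6 deg 45.4 F [ 1.2 -0.9  1. ]
 shift xyz [-414.9  -96.    40.4]
```

>>> {"op": "send_rows", "data": {
  "moves": [
    {"x":0,"y":-15,"z":0,"spin":0,"fingers":10},
    {"x":0,"y":-55,"z":0,"spin":0,"fingers":10},
    {"x":-20,"y":-85,"z":2,"spin":0,"fingers":10},
    {"x":-65,"y":-96,"z":7,"spin":0,"fingers":10},
    {"x":-120,"y":-96,"z":12,"spin":0,"fingers":10},
    {"x":-180,"y":-96,"z":18,"spin":0,"fingers":10},
    {"x":-240,"y":-96,"z":24,"spin":0,"fingers":10},
    {"x":-300,"y":-96,"z":30,"spin":0,"fingers":10}
  ],
  "force": 30
}}

```text
t: 4.75
eef_pos: [0.502, 0.1749, 0.1112]
tcp_rot: [0.612, -0.358, 0.357, -0.608]
force: [0.8, -1.0, -0.9]
grip_width: 0.189
```

```bash
python3 go.py 455.8 278.5 45
```

```text
t 4.75 pos [502.  174.9 111.2] jaw -60.7 ydir [-0.0041 -0.0044 -1.    ] w 17.7 q6 deg 72.7 F [ 0.8 -1.  -0.9]
 shift xyz [-113.1   65.9   10.8]
```

>>> {"op": "send_rows", "data": {
  "moves": [
    {"x":-50,"y":0,"z":5,"spin":0,"fingers":10},
    {"x":-90,"y":10,"z":9,"spin":0,"fingers":10},
    {"x":-110,"y":30,"z":10.8,"spin":0,"fingers":10},
    {"x":-113,"y":55,"z":10.8,"spin":0,"fingers":10},
    {"x":-113,"y":75,"z":10.8,"spin":0,"fingers":10},
    {"x":-113,"y":80,"z":10.8,"spin":0,"fingers":10}
  ]
}}

```text
t: 5.5
eef_pos: [0.4547, 0.2782, 0.0304]
tcp_rot: [0.613, -0.358, 0.356, -0.607]
force: [1.0, 0.5, -1.6]
grip_width: 0.191
```

```bash
python3 go.py 455.8 278.5 15
```

```text
t 5.5 pos [454.7 278.2  30.4] jaw -60.7 ydir [-0.0063 -0.0052 -1.    ] w 17.9 q6 deg 84.9 F [ 1.   0.5 -1.6]
 shift xyz [ 0.3 15.4  1.2]
```

>>> {"op": "send_rows", "data": {
  "moves": [
    {"x":0,"y":8,"z":1,"spin":0,"fingers":10},
    {"x":0,"y":13,"z":1,"spin":0,"fingers":10},
    {"x":0,"y":15,"z":1,"spin":0,"fingers":10},
    {"x":0,"y":15.4,"z":1,"spin":0,"fingers":10},
    {"x":0,"y":15.4,"z":1,"spin":0,"fingers":10}
  ]
}}

```text
t: 6.12
eef_pos: [0.4557, 0.2787, 0.0152]
tcp_rot: [0.613, -0.358, 0.356, -0.608]
force: [-0.4, -0.6, -1.2]
grip_width: 0.19
```

>>> {"op": "send_rows", "data": {
  "moves": [
    {"x":0,"y":0,"z":0,"spin":0,"fingers":30},
    {"x":0,"y":0,"z":0,"spin":0,"fingers":45},
    {"x":0,"y":0,"z":0,"spin":0,"fingers":45},
    {"x":0,"y":-20,"z":0,"spin":0,"fingers":45},
    {"x":0,"y":-60,"z":0,"spin":0,"fingers":50},
    {"x":0,"y":-100,"z":0,"spin":0,"fingers":70},
    {"x":0,"y":-100,"z":0,"spin":0,"fingers":70}
  ]
}}

```text
t: 7.0
eef_pos: [0.4586, 0.2803, 0.1184]
tcp_rot: [0.611, -0.357, 0.358, -0.61]
force: [0.2, 0.3, -0.5]
grip_width: 0.671
```

```bash
python3 go.py 649.7 118.9 110 -16; python3 - <<'E'
from h import *
im=shot("side"); save(im,"s3.png",(250,80,450,240),3)
E
```

```text
t 7.0 pos [458.6 280.3 118.4] jaw -60.7 ydir [ 9.0e-04 -1.9e-03 -1.0e+00] w 63.1 q6 deg 84.9 F [ 0.2  0.3 -0.5]
 shift xyz [234.2   8.9  87.7] spin -44.7
```

View pics/s3.png

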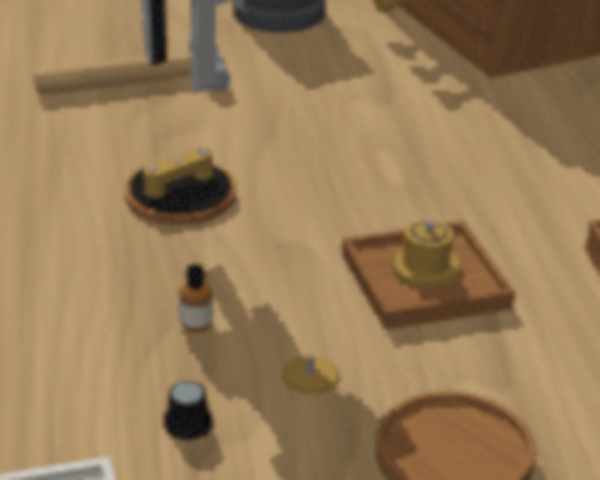

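The bridge stands upright on the block (180,172). The bottle (195,300) and loupe (188,410) are untouched. The barrel (428,250) is next.

>>> {"op": "send_rows", "data": {
  "moves": [
    {"x":50,"y":5,"z":18,"spin":-10,"fingers":70},
    {"x":105,"y":9,"z":39,"spin":-20,"fingers":70},
    {"x":160,"y":9,"z":60,"spin":-30,"fingers":70},
    {"x":205,"y":9,"z":77,"spin":-40,"fingers":70},
    {"x":230,"y":9,"z":86,"spin":-45,"fingers":70},
    {"x":234,"y":20,"z":87.7,"spin":-45,"fingers":70},
    {"x":234,"y":40,"z":87.7,"spin":-45,"fingers":70},
    {"x":234,"y":50,"z":87.7,"spin":-45,"fingers":70}
  ]
}}

```text
t: 8.05
eef_pos: [0.6451, 0.1189, 0.0638]
tcp_rot: [0.702, -0.1, 0.094, -0.699]
force: [-0.7, 0.5, 0.4]
grip_width: 0.697
```

```bash
python3 go.py 650.3 118.9 22
```

```text
t 8.05 pos [645.1 118.9  63.8] jaw -15.7 ydir [-0.0082 -0.0037 -1.    ] w 65.6 q6 deg 20.3 F [-0.7  0.5  0.4]
 shift xyz [ 5.3 41.7  1.7]
```

>>> {"op": "send_rows", "data": {
  "moves": [
    {"x":5,"y":5,"z":1.5,"spin":0,"fingers":70},
    {"x":5,"y":20,"z":1.5,"spin":0,"fingers":70},
    {"x":5,"y":33,"z":1.5,"spin":0,"fingers":70},
    {"x":5,"y":41.5,"z":1.5,"spin":0,"fingers":70},
    {"x":5,"y":41.5,"z":1.5,"spin":0,"fingers":50},
    {"x":5,"y":41.5,"z":1.5,"spin":0,"fingers":35},
    {"x":5,"y":41.5,"z":1.5,"spin":0,"fingers":35},
    {"x":5,"y":41.5,"z":1.5,"spin":0,"fingers":35}
  ],
  "force": 30
}}

```text
t: 9.05
eef_pos: [0.6507, 0.1188, 0.0228]
tcp_rot: [0.702, -0.099, 0.095, -0.699]
force: [0.7, -0.8, 1.2]
grip_width: 0.421
```

```bash
python3 go.py 622.5 -101.2 110
```

```text
t 9.05 pos [650.7 118.8  22.8] jaw -15.7 ydir [-0.0066 -0.0036 -1.    ] w 39.6 q6 deg 20.3 F [ 0.7 -0.8  1.2]
 shift xyz [  32.1  -86.2 -219.9]
```

>>> {"op": "send_rows", "data": {
  "moves": [
    {"x":0,"y":-15,"z":0,"spin":0,"fingers":35},
    {"x":0,"y":-50,"z":0,"spin":0,"fingers":35},
    {"x":3,"y":-80,"z":-20,"spin":0,"fingers":35},
    {"x":9,"y":-86,"z":-65,"spin":0,"fingers":35},
    {"x":17,"y":-86,"z":-115,"spin":0,"fingers":35},
    {"x":24,"y":-86,"z":-165,"spin":0,"fingers":35},
    {"x":30,"y":-86,"z":-205,"spin":0,"fingers":35},
    {"x":32,"y":-75,"z":-220,"spin":0,"fingers":35}
  ]
}}

```text
t: 10.05
eef_pos: [0.6227, -0.1037, 0.1]
tcp_rot: [0.702, -0.099, 0.097, -0.699]
force: [-0.2, -0.2, -2.5]
grip_width: 0.419
```

```bash
python3 go.py 622.5 -101.2 23
```

```text
t 10.05 pos [ 622.7 -103.7  100. ] jaw -15.9 ydir [-0.0041 -0.0045 -1.    ] w 39.4 q6 deg 0.4 F [-0.2 -0.2 -2.5]
 shift xyz [-0.6 77.   2.8]
```

>>> {"op": "send_rows", "data": {
  "moves": [
    {"x":-0.6,"y":20,"z":2.8,"spin":0,"fingers":35},
    {"x":-0.6,"y":45,"z":2.8,"spin":0,"fingers":35},
    {"x":-0.6,"y":62,"z":2.8,"spin":0,"fingers":35},
    {"x":-0.6,"y":71,"z":2.8,"spin":0,"fingers":35},
    {"x":-0.6,"y":75,"z":2.8,"spin":0,"fingers":35},
    {"x":-0.6,"y":77,"z":2.8,"spin":0,"fingers":35},
    {"x":-0.6,"y":77,"z":2.8,"spin":0,"fingers":35}
  ]
}}

```text
t: 10.92
eef_pos: [0.6229, -0.1013, 0.0235]
tcp_rot: [0.702, -0.099, 0.097, -0.698]
force: [-0.6, 0.6, -3.1]
grip_width: 0.421
```

```bash
python3 go.py 622.5 -101.2 23
```

```text
t 10.93 pos [ 622.9 -101.3   23.5] jaw -15.9 ydir [-0.0031 -0.0048 -1.    ] w 39.5 q6 deg 0.7 F [-0.6  0.6 -3.1]
 shift xyz [-0.4  0.5 -0. ]
```

>>> {"op": "send_rows", "data": {
  "moves": [
    {"x":-0.4,"y":1,"z":0,"spin":0,"fingers":35},
    {"x":-0.4,"y":1.3,"z":0,"spin":0,"fingers":35},
    {"x":-0.4,"y":1,"z":0,"spin":0,"fingers":55},
    {"x":-0.4,"y":1,"z":0,"spin":0,"fingers":70},
    {"x":-0.4,"y":0,"z":0,"spin":0,"fingers":70},
    {"x":-0.4,"y":-25,"z":0,"spin":0,"fingers":70},
    {"x":-0.4,"y":-65,"z":0,"spin":0,"fingers":70},
    {"x":-0.4,"y":-95,"z":0,"spin":0,"fingers":70}
  ]
}}

```text
t: 11.92
eef_pos: [0.6233, -0.1008, 0.1202]
tcp_rot: [0.702, -0.098, 0.097, -0.698]
force: [0.6, 0.1, -0.1]
grip_width: 0.697
```

```bash
python3 go.py 477.2 -273.3 110 17.2
```

```text
t 11.93 pos [ 623.3 -100.8  120.2] jaw -15.9 ydir [-0.0018 -0.0051 -1.    ] w 65.5 q6 deg 0.7 F [ 0.6  0.1 -0.1]
 shift xyz [ -93.3   11.3 -205.8] spin -33.1
```

>>> {"op": "send_rows", "data": {
  "moves": [
    {"x":-15,"y":0,"z":-35,"spin":-8,"fingers":70},
    {"x":-38,"y":5,"z":-85,"spin":-16,"fingers":70},
    {"x":-62,"y":10,"z":-138,"spin":-24,"fingers":70},
    {"x":-83,"y":10,"z":-183,"spin":-33,"fingers":70},
    {"x":-93,"y":10,"z":-204,"spin":-33,"fingers":70},
    {"x":-93,"y":25,"z":-206,"spin":-33,"fingers":70},
    {"x":-93,"y":40,"z":-206,"spin":-33,"fingers":70},
    {"x":-93,"y":50,"z":-206,"spin":-33,"fingers":70}
  ]
}}

```text
t: 12.92
eef_pos: [0.4774, -0.2723, 0.0695]
tcp_rot: [0.7, 0.104, -0.107, -0.698]
force: [0.6, -0.4, -0.2]
grip_width: 0.701
```

```bash
python3 go.py 477.2 -273.3 18 17.2;  python3 - <<'E'
from h import *
im=shot("side"); save(im,"s4.png",(280,150,480,350),3)
E
```

```text
t 12.93 pos [ 477.4 -272.3   69.5] jaw 17.2 ydir [-0.0034 -0.0034 -1.    ] w 65.8 q6 deg -53.8 F [ 0.6 -0.4 -0.2]
 shift xyz [-0.2 51.5 -0.8] spin -0.0
```

View pics/s4.png

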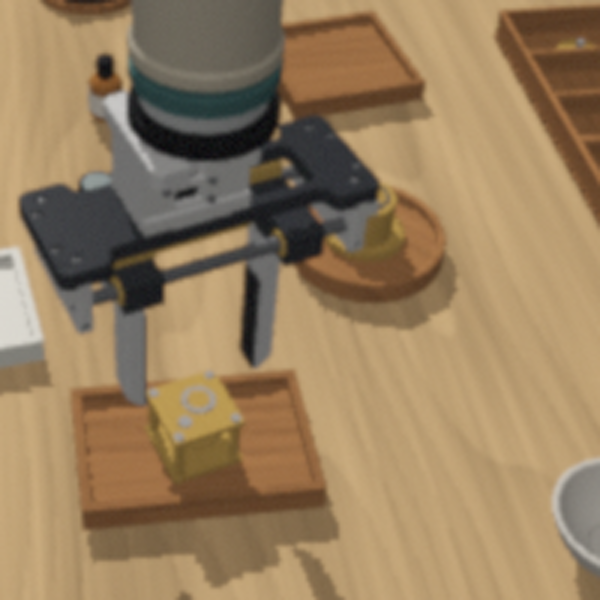

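The barrel is upright in the round dish (370,240). The jaws are aligned over the movement (195,420), with the fingers at (130,380) and (258,350).

>>> {"op": "send_rows", "data": {
  "moves": [
    {"x":0,"y":15,"z":-0.8,"spin":0,"fingers":70},
    {"x":0,"y":32,"z":-0.8,"spin":0,"fingers":70},
    {"x":0,"y":45,"z":-0.8,"spin":0,"fingers":70},
    {"x":0,"y":51.5,"z":-0.8,"spin":0,"fingers":70},
    {"x":0,"y":51.5,"z":-0.8,"spin":0,"fingers":55},
    {"x":0,"y":51.5,"z":-0.8,"spin":0,"fingers":40},
    {"x":0,"y":51.5,"z":-0.8,"spin":0,"fingers":40},
    {"x":0,"y":51.5,"z":-0.8,"spin":0,"fingers":40}
  ]
}}

```text
t: 13.98
eef_pos: [0.4771, -0.2731, 0.0176]
tcp_rot: [0.7, 0.104, -0.107, -0.698]
force: [0.4, -0.6, 1.5]
grip_width: 0.46
```

```bash
python3 go.py 649.5 116.8 120 8.3
```

```text
t 13.97 pos [ 477.1 -273.1   17.6] jaw 17.2 ydir [-0.0041 -0.0032 -1.    ] w 43.2 q6 deg -53.8 F [ 0.4 -0.6  1.5]
 shift xyz [ 279.4 -104.3  321.3] spin 8.9
```

>>> {"op": "send_rows", "data": {
  "moves": [
    {"x":0,"y":-15,"z":0,"spin":0,"fingers":40},
    {"x":0,"y":-55,"z":0,"spin":0,"fingers":40},
    {"x":14,"y":-92,"z":16,"spin":0,"fingers":40},
    {"x":45,"y":-104,"z":52,"spin":0,"fingers":40},
    {"x":84,"y":-104,"z":97,"spin":2,"fingers":40},
    {"x":124,"y":-104,"z":143,"spin":4,"fingers":40},
    {"x":164,"y":-104,"z":189,"spin":6,"fingers":40},
    {"x":204,"y":-104,"z":235,"spin":8.9,"fingers":40}
  ]
}}

```text
t: 14.98
eef_pos: [0.6035, 0.0139, 0.1211]
tcp_rot: [0.706, 0.049, -0.052, -0.704]
force: [1.1, -0.5, -0.9]
grip_width: 0.463
```

```bash
python3 go.py 649.5 116.8 60 8.3
```

```text
t 14.97 pos [603.5  13.9 121.1] jaw 8.2 ydir [-0.0032 -0.0034 -1.    ] w 43.5 q6 deg -13.3 F [ 1.1 -0.5 -0.9]
 shift xyz [60.5 60.6 95.5] spin -0.1
```

>>> {"op": "send_rows", "data": {
  "moves": [
    {"x":26,"y":0,"z":42,"spin":0,"fingers":40},
    {"x":48,"y":5,"z":76,"spin":0,"fingers":40},
    {"x":59,"y":20,"z":93,"spin":0,"fingers":40},
    {"x":60.5,"y":45,"z":95.5,"spin":0,"fingers":40},
    {"x":60.5,"y":68,"z":95.5,"spin":0,"fingers":40},
    {"x":60.5,"y":80,"z":95.5,"spin":0,"fingers":40},
    {"x":60.5,"y":85,"z":95.5,"spin":0,"fingers":40}
  ]
}}

```text
t: 15.85
eef_pos: [0.6488, 0.116, 0.0348]
tcp_rot: [0.707, 0.048, -0.052, -0.704]
force: [0.1, 0.3, -2.4]
grip_width: 0.459
```

```bash
python3 go.py 649.5 116.8 17.5 8.3
```

```text
t 15.85 pos [648.8 116.   34.8] jaw 8.2 ydir [-0.0049 -0.0037 -1.    ] w 43.1 q6 deg -3.8 F [ 0.1  0.3 -2.4]
 shift xyz [ 0.9 17.3  0.8] spin -0.1
```

>>> {"op": "send_rows", "data": {
  "moves": [
    {"x":0.9,"y":8,"z":0.8,"spin":0,"fingers":40},
    {"x":0.9,"y":14,"z":0.8,"spin":0,"fingers":40},
    {"x":0.9,"y":16.5,"z":0.8,"spin":0,"fingers":40},
    {"x":0.9,"y":17.7,"z":0.8,"spin":0,"fingers":40},
    {"x":0.9,"y":17.7,"z":0.8,"spin":0,"fingers":40},
    {"x":0.9,"y":17.5,"z":0.8,"spin":0,"fingers":55},
    {"x":0.9,"y":17.5,"z":0.8,"spin":0,"fingers":70},
    {"x":0.9,"y":17,"z":0.8,"spin":0,"fingers":70}
  ]
}}

```text
t: 16.85
eef_pos: [0.6498, 0.1169, 0.0179]
tcp_rot: [0.707, 0.049, -0.052, -0.704]
force: [0.9, 0.5, 0.3]
grip_width: 0.696
```

>>> {"op": "send_rows", "data": {
  "moves": [
    {"x":0,"y":-15,"z":0,"spin":0,"fingers":70},
    {"x":0,"y":-55,"z":0,"spin":0,"fingers":70},
    {"x":0,"y":-95,"z":0,"spin":0,"fingers":60},
    {"x":0,"y":-95,"z":0,"spin":0,"fingers":45}
  ]
}}

```text
t: 17.35
eef_pos: [0.6533, 0.1175, 0.118]
tcp_rot: [0.706, 0.052, -0.049, -0.704]
force: [-0.1, 0.7, -0.7]
grip_width: 0.529
```

```bash
python3 go.py 455.6 278.5 100 -60.7;  python3 - <<'E'
from h import *
im=shot("top"); save(im,"t2.png",(150,75,470,235),2.4)
P=cloud(im);z=P[...,2];u0,v0=197,198;m=np.zeros(z.shape,bool);m[v0-30:v0+30,u0-30:u0+30]=1;m&=(z>.029)&(z<.042)
w=(P[m][:,:2]*1000).astype(np.float32);print(m.sum(),w.mean(0),cv2.minAreaRect(w))
E
```

```text
t 17.35 pos [653.3 117.5 118. ] jaw 8.2 ydir [ 0.0051 -0.003  -1.    ] w 49.7 q6 deg -3.8 F [-0.1  0.7 -0.7]
 shift xyz [-172.9   16.6  187.5] spin 68.9
0 [nan nan] ((0.0, 0.0), (0.0, 0.0), 0.0)<stdin>:4: RuntimeWarning: Mean of empty slice.
  ret = um.true_divide(
```

View pics/t2.png

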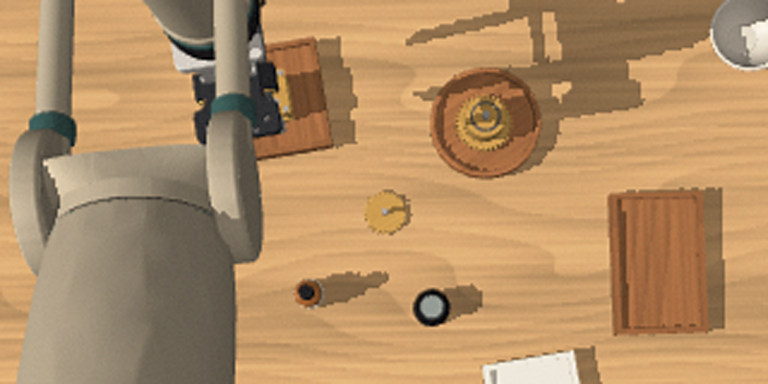

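The barrel is centred in the dish (485,118) and the oblong tray (660,262) is empty. The arm hides the block, so I'll fetch the bridge from where I released it, at (456, 279) with the jaw at -60.7°.

>>> {"op": "send_rows", "data": {
  "moves": [
    {"x":-25,"y":0,"z":27,"spin":10,"fingers":45},
    {"x":-65,"y":5,"z":70,"spin":20,"fingers":45},
    {"x":-105,"y":10,"z":114,"spin":30,"fingers":45},
    {"x":-145,"y":16,"z":157,"spin":40,"fingers":45},
    {"x":-168,"y":16,"z":182,"spin":50,"fingers":45},
    {"x":-173,"y":16,"z":187.5,"spin":60,"fingers":45},
    {"x":-173,"y":30,"z":187.5,"spin":69,"fingers":45},
    {"x":-173,"y":45,"z":187.5,"spin":69,"fingers":45}
  ]
}}

```text
t: 18.4
eef_pos: [0.4528, 0.2781, 0.0687]
tcp_rot: [0.612, -0.357, 0.358, -0.609]
force: [-0.9, 0.6, -0.7]
grip_width: 0.451
```

```bash
python3 go.py 455.7 278.7 15 -60.7
```

```text
t 18.4 pos [452.8 278.1  68.7] jaw -60.7 ydir [-9.e-04 -4.e-03 -1.e+00] w 42.4 q6 deg 85.0 F [-0.9  0.6 -0.7]
 shift xyz [ 0.7 53.7  3. ] spin -0.0
```

>>> {"op": "send_rows", "data": {
  "moves": [
    {"x":0.7,"y":10,"z":3,"spin":0,"fingers":45},
    {"x":0.7,"y":30,"z":3,"spin":0,"fingers":45},
    {"x":0.7,"y":46,"z":3,"spin":0,"fingers":45},
    {"x":0.7,"y":53.7,"z":3,"spin":0,"fingers":45},
    {"x":0.7,"y":53.7,"z":3,"spin":0,"fingers":30},
    {"x":0.7,"y":53.7,"z":3,"spin":0,"fingers":10},
    {"x":0.7,"y":53.7,"z":3,"spin":0,"fingers":10},
    {"x":0.7,"y":53.7,"z":3,"spin":0,"fingers":10}
  ]
}}

```text
t: 19.4
eef_pos: [0.4563, 0.2789, 0.0156]
tcp_rot: [0.611, -0.356, 0.358, -0.609]
force: [1.1, 0.6, 1.4]
grip_width: 0.188
```

```bash
python3 go.py 477.6 -271 120 -89.4
```

```text
t 19.4 pos [456.3 278.9  15.6] jaw -60.7 ydir [ 6.0e-04 -3.5e-03 -1.0e+00] w 17.7 q6 deg 85.0 F [1.1 0.6 1.4]
 shift xyz [ 490.3 -102.5 -250.7] spin 28.7
```

>>> {"op": "send_rows", "data": {
  "moves": [
    {"x":0,"y":-15,"z":0,"spin":0,"fingers":10},
    {"x":0,"y":-55,"z":0,"spin":0,"fingers":10},
    {"x":10,"y":-92,"z":-5,"spin":0,"fingers":10},
    {"x":45,"y":-104,"z":-23,"spin":0,"fingers":10},
    {"x":95,"y":-104,"z":-49,"spin":0,"fingers":10},
    {"x":148,"y":-104,"z":-76,"spin":3,"fingers":10},
    {"x":200,"y":-104,"z":-102,"spin":6,"fingers":10},
    {"x":252,"y":-104,"z":-129,"spin":10,"fingers":10}
  ]
}}

```text
t: 20.4
eef_pos: [0.4671, -0.0053, 0.1217]
tcp_rot: [0.577, -0.408, 0.411, -0.576]
force: [0.7, -1.1, -2.0]
grip_width: 0.189
```

```bash
python3 go.py 477.6 -271 120 -89.4
```

```text
t 20.4 pos [467.1  -5.3 121.7] jaw -70.8 ydir [ 0.0024 -0.0036 -1.    ] w 17.7 q6 deg 61.9 F [ 0.7 -1.1 -2. ]
 shift xyz [254.3   2.7 -77.5] spin 18.6
```

>>> {"op": "send_rows", "data": {
  "moves": [
    {"x":55,"y":0,"z":-17,"spin":4,"fingers":10},
    {"x":108,"y":0,"z":-33,"spin":8,"fingers":10},
    {"x":160,"y":0,"z":-49,"spin":12,"fingers":10},
    {"x":208,"y":0,"z":-64,"spin":16,"fingers":10},
    {"x":240,"y":5,"z":-73,"spin":18.6,"fingers":10},
    {"x":253,"y":20,"z":-77,"spin":18.6,"fingers":10},
    {"x":254,"y":50,"z":-77.5,"spin":18.6,"fingers":10},
    {"x":254,"y":75,"z":-77.5,"spin":18.6,"fingers":10}
  ]
}}

```text
t: 21.4
eef_pos: [0.4768, -0.2696, 0.0464]
tcp_rot: [0.503, -0.496, 0.498, -0.503]
force: [1.1, -0.1, -1.3]
grip_width: 0.19
```

```bash
python3 go.py 477.6 -271 15.5 -89.4
```

```text
t 21.4 pos [ 476.8 -269.6   46.4] jaw -89.3 ydir [ 0.001  -0.0019 -1.    ] w 17.8 q6 deg 52.7 F [ 1.1 -0.1 -1.3]
 shift xyz [ 1.4 30.9  0.8] spin 0.1
```

>>> {"op": "send_rows", "data": {
  "moves": [
    {"x":1.4,"y":10,"z":0.8,"spin":0,"fingers":10},
    {"x":1.4,"y":20,"z":0.8,"spin":0,"fingers":10},
    {"x":1.4,"y":27,"z":0.8,"spin":0,"fingers":10},
    {"x":1.4,"y":30,"z":0.8,"spin":0,"fingers":10},
    {"x":1.4,"y":31.3,"z":0.8,"spin":0,"fingers":10},
    {"x":1.4,"y":31.3,"z":0.8,"spin":0,"fingers":10},
    {"x":1.4,"y":31.3,"z":0.8,"spin":0,"fingers":30},
    {"x":1.4,"y":31,"z":0.8,"spin":0,"fingers":45}
  ]
}}

```text
t: 22.4
eef_pos: [0.478, -0.2713, 0.0157]
tcp_rot: [0.503, -0.496, 0.498, -0.503]
force: [-0.3, -0.2, -0.0]
grip_width: 0.367
```

>>> {"op": "send_rows", "data": {
  "moves": [
    {"x":0,"y":0,"z":0,"spin":0,"fingers":45},
    {"x":0,"y":-20,"z":0,"spin":0,"fingers":45},
    {"x":0,"y":-60,"z":0,"spin":0,"fingers":45},
    {"x":0,"y":-120,"z":0,"spin":0,"fingers":45},
    {"x":0,"y":-160,"z":0,"spin":0,"fingers":45}
  ]
}}

```text
t: 23.02
eef_pos: [0.4784, -0.2714, 0.1785]
tcp_rot: [0.503, -0.495, 0.499, -0.503]
force: [1.3, 0.3, 0.2]
grip_width: 0.454
```

```bash
python3 go.py 250 -420 230 -60
```

```text
t 23.02 pos [ 478.4 -271.4  178.5] jaw -89.3 ydir [ 0.0043 -0.0045 -1.    ] w 42.7 q6 deg 52.6 F [1.3 0.3 0.2]
 shift xyz [ 146.2  -51.8 -229.8] spin -29.3
```

Moving the arm clear so the cameras can see everything.

>>> {"op": "send_rows", "data": {
  "moves": [
    {"x":30,"y":-15,"z":-46,"spin":0,"fingers":45},
    {"x":60,"y":-30,"z":-92,"spin":0,"fingers":45},
    {"x":90,"y":-45,"z":-138,"spin":0,"fingers":45},
    {"x":120,"y":-50,"z":-184,"spin":0,"fingers":45},
    {"x":146,"y":-50,"z":-225,"spin":0,"fingers":45},
    {"x":146,"y":-50,"z":-230,"spin":0,"fingers":45},
    {"x":146,"y":-50,"z":-230,"spin":0,"fingers":45}
  ]
}}

```text
t: 23.9
eef_pos: [0.2498, -0.4194, 0.2281]
tcp_rot: [-0.502, 0.495, -0.5, 0.503]
force: [-0.2, 0.2, -0.0]
grip_width: 0.45
```

```bash
sed -e 's/"barrel",326,146/"barrel",441,156/;s/"movement",533,230/"movement",326,146/;s/"bridge",441,156/"bridge",533,230/;s/crop1/fin/;s/(225,75,470,225),3/(150,75,470,235),2.4/' meas.py > meas2.py; python3 meas2.py; python3 -c "
from h import *
save(shot('side'),'finside.png',(230,80,530,340),2.2)"
```

```text
bench z 0.0003674439022935287
square minrect ((649.6965942382812, 116.66434478759766), (114.30089569091797, 112.73164367675781), 8.394460678100586) circ ((649.6710815429688, 116.9392318725586), 77.13453674316406) ell ((649.8348388671875, 116.74564361572266), (129.67591857910156, 131.11077880859375), 107.48861694335938)
round minrect ((622.7379150390625, -100.77587127685547), (108.70721435546875, 109.77361297607422), 88.6728515625) circ ((622.4614868164062, -101.26049041748047), 56.312049865722656) ell ((622.7137451171875, -101.11656188964844), (109.0590591430664, 110.55867004394531), 75.1390151977539)
oblong minrect ((477.623046875, -271.0086975097656), (142.1477508544922, 93.59034729003906), 0.6011873483657837) circ ((477.4730224609375, -271.222412109375), 84.31513977050781) ell ((477.86761474609375, -270.8312683105469), (105.98716735839844, 167.3607940673828), 90.8550033569336)
block minrect ((454.74212646484375, 278.35662841796875), (97.98680877685547, 102.70879364013672), 29.988296508789062) circ ((454.9381408691406, 278.57861328125), 51.95722579956055) ell ((454.7348327636719, 2
[... 159 characters left out ...]
090057373047), (37.684814453125, 38.93690490722656), 88.12853240966797) ((622.4105224609375, -99.68985748291016), 20.155418395996094)
movement 353 0.04870836254134454 [649.1901 116.1534] ((649.4561767578125, 116.21589660644531), (45.6268310546875, 43.946048736572266), 8.297510147094727) ((649.7685546875, 116.10206604003906), 30.413793563842773)
bridge 235 0.03622237746222509 [ 475.90448 -267.96487] ((475.7879943847656, -268.43975830078125), (70.91883850097656, 19.464080810546875), 0.4402145445346832) ((475.8021240234375, -268.97857666015625), 35.504695892333984)
bottle 124 [0.45009913 0.07202757 0.08478466] 1.1462501321220953
loupe 125 [ 0.43658271 -0.04329984  0.03921044] 1.1462501321220953
```

View pics/fin.png

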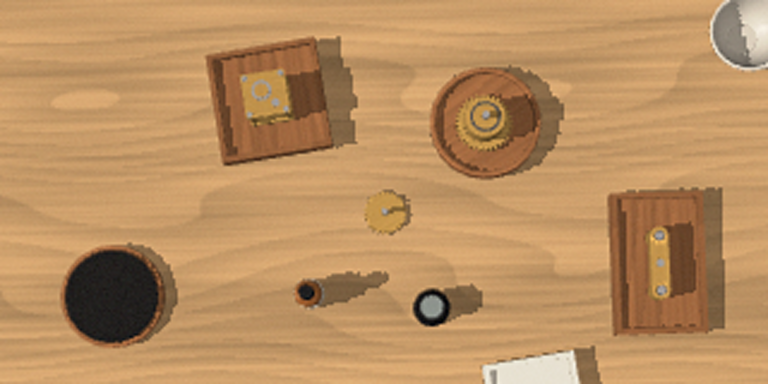

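View pics/finside.png

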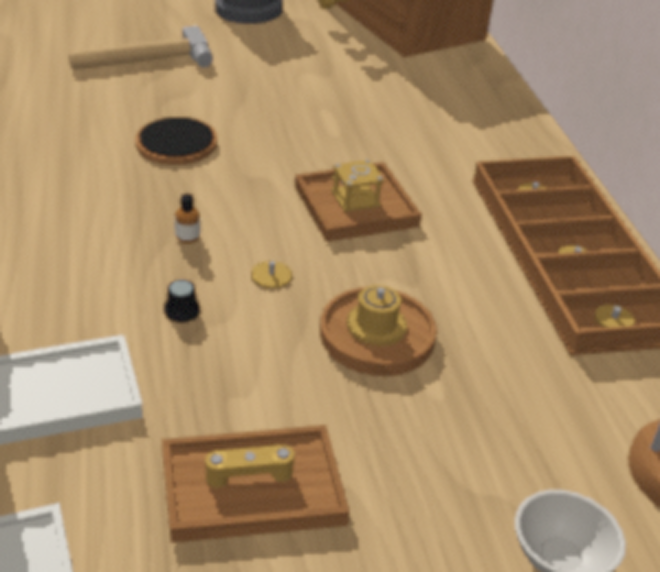

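All three parts are upright and within about 3 mm of centre, and the block is empty. In the top view the movement is at (266,97), the barrel at (485,118) and the bridge at (660,263), and the bottle and loupe have not moved. I'm handing in.

```bash
python3 -c "
from h import *
print(r.close_job())"
```

```text
the job is handed in; nothing more can be done
None
```

The three parts are swapped and the job is handed in, at about 24 s on the robot's clock. I moved the bridge to the block, the barrel to the round dish, the movement to the square tray, and then the bridge from the block to the oblong tray.

In the last camera check all three parts stood upright:

| Part | Offset from tray centre | Angle to tray |
|---|---|---|
| Barrel | about 1 mm | round, not applicable |
| Movement | about 0.5 mm | within 0.1° |
| Bridge | about 3 mm | within 0.2°, lengthwise |

- **Bridge offset:** the gripper's own reading at release put the bridge within 0.5 mm of the tray centre. The camera's 3 mm disagrees slightly, but it is close to the 2 mm calibration limit.
- **Rest of the scene:** the block is empty. The loupe and the oil bottle stand where they were; depth noise shifted the bottle reading by about 3 mm, but in the pictures it has not moved.
- **Checks that failed:** one move call was refused for missing keys, so it moved nothing. One camera check of the bridge on the block was hidden by the arm, so I picked it up from the position where I had released it.

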